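# Unlock the bench isolator and switch it on

## Robot

A 6-joint arm with a two-finger parallel gripper is mounted at the origin on a cart in front of the work surface, level with it; the furniture and walls round the work are solid. World frame = base frame: x ahead of the robot, y to its left, z up, the work surface at z = 0. Lengths are in mm, angles in rad, forces in N, time in s.
With the tool pointing down it reaches from about 350 to 775 mm from the base axis. Payload 7.3 kg.
Tool frame: the origin (TCP) lies between the finger pads; the fingertips stand 22 mm ahead of it and the grasp point (between the pads) lies 3 mm ahead of it; z points along the fingers, x is the direction in which the jaws open and shut, and the axes are right-handed (so a half turn about z gives the same grasp; the last joint's range is limited). The gripper opens to 92 mm and grips with 3 to 60 N. Pads are 19 mm wide; open, the fingers measure 130 mm over their backs; the gripper's body (75 mm by 190 mm) begins 47 mm behind the grasp point.
Start: joints at [-1.486, 0.342, 1.524, -0, 1.275, -0.146], TCP at [120.118, -511.091, 248.741] pointing down, gripper open.
Joint ranges: [-2.53, 2.53], [-0.77, 2.02], [0.04, 2.7], [-1, 4.14], [0.28, 2.66], [-3.11, 3.11]. Speed limits (rad/s): [2.57, 2.57, 3.14, 3.14, 3.14, 3.14].

## Interface

Orientations are given as [roll, pitch, yaw] about the fixed x, y, z axes, in that order (R = Rz(yaw) Ry(pitch) Rx(roll)).
In Python, from plant import * gives the robot as it stands. The module is installed in compiled form; this text tells all that it offers.
- The arm moves only by the shell command python3 -m handwheel 'ROWS' [OPENING]. ROWS is a JSON object of lists of equal length, an entry for each row: "translation": the shift along the world's x, y, z in units of 15 cm (1.0 is 15 cm), a list of three; "twist": the turn about the world's z in units of 90 degrees (1.0 is 90 degrees). In form: {"translation": [[tx, ty, tz], ...], "twist": [twist, ...]}. A call has exactly 8 rows; each row shifts and turns the pose as measured when the row begins; what a row does not reach is not made up. A row lasts 1/8 s, in which the tool goes at most 62.5 mm and 10.7 degrees, less where a joint would pass 70% of its speed; a pose out of reach is approached as far as the arm can. A call with a number of a shift or a turn outside -1 to 1 is refused whole. A call with a gripper value outside its range is refused whole. OPENING is the closure in counts, from 0 (fully open) to 255 (shut), set as the call begins (- or left out, the last holds). The fingers move at their own pace and stop on an object; the grip force is fixed at half the most. Time passes only in rows, so rows that do not move let the fingers close, or fill a call up. It gives the time, the measured TCP pose, the force and the opening at its end, in the units of the state.
- get_obs(): the state, without advancing time (a new reading comes with each control period).
- capture(name): name is "scene" or "top" or "wrist"; returns a dict with "img" (420x560x3 uint8, red, green, blue), "vertical_fov" (degrees; the focal length in pixels is half the picture's height over the tangent of half this angle, whatever the lens; pixels are square), "cx", "cy" (the principal point, pixels), "world_from_camera" (4x4, takes a point from camera to world coordinates). Camera axes: x right, y up, looking along -z (the intrinsics and any distortion apply to the point x, -y, -z); pixel columns grow to the right and rows downward; lengths in mm; the calibration is good to about 2 mm. A picture is of the moment at which its call begins. There is no depth.
- close_job(): hands the job in, once; it reports no verdict.
Trained networks look in the newest picture that a camera, given by its name, has taken for a name from the list of things; names that differ only in an ending like _2 or _b are one class to them, and where a whole thing is asked for, a point or a joint stands for the part that bears it (a point fixed in the world has none). Each returns a list of dicts, best first, with "score" (0 to 1); they miss things now and then, are a little off and sometimes report something else, mostly with a low value. They report only what shows in the picture. A call takes as long as a camera call.
- search_frame(camera, label): "position" ([x, y, z] in mm, in the coordinates of the camera as it stood for that picture, good to about 4 mm: the middle of the surface that is visible of it).
- spot_point(camera, label): "position" ([x, y, z] in mm, in the coordinates of the camera as it stood for that picture, good to about 4 mm: a listed point, or the origin of a listed thing).
The state is a dict: "time": time; "joint_positions": joint angles; "dq": joint speeds; "tau": joint torques, N m; "tool_pos": TCP position; "tcp_rot": TCP orientation; "contact_force": force on the tool from outside, world axes, zero at the start; "moment": the same for the moment, N m; "grip_width": finger opening in mm.
Only numpy, scipy, OpenCV 4.12 (cv2) and the standard library are available. Lean on these libraries where they do the work, as an engineer would, in place of code of your own. Each camera call takes 0.05 s, during which the arm holds its last target.

## Task

Switch the bench's power isolator on. First free the handle: lift the upright lock tab out of the notch where it stands in the handle's way, shift it along its rail and let it drop fully into the other notch; then push the black rotary handle round from its off detent to its on detent, a quarter turn anticlockwise seen from above, and leave the lock tab down in its new notch and the things lying round about where they are.

Things in the scene. Friction and masses are not known exactly. Their poses are not given: they have to be found in the camera images.
- isolator: Grey power isolator box fixed on the bench, 170 x 220 mm, 52 mm high to its flat aluminium top panel. Origin: centre of its underside; x away from the robot (at yaw 0), y to the left along the 220 mm side, z up. On the panel, in box mm: handle axis at (25, -50); notched rail along y at x = -20. Only screw heads and flat marks besides.
- handle (a joint): Handle angle, rad: 0 = off (arm along box +y), 1.571 = on (arm along box -x, to the robot); grows anticlockwise from above. Sprung detents at both ends: let go before half way (0.785) it springs back, past it it snaps to on. Needs up to 0.5 N m (about 7 N at 75 mm from the axis). With the lock in the first notch the arm is stopped at about 0.35 rad.
- handle_tip (a point): Centre of the outer end of the handle's black arm: a straight bar 18 mm wide, 20 mm high, reaching 95 mm from the axis (and 25 mm the other way), between 22 and 42 mm over the panel; this point is 84 mm over the bench. Below the arm only the panel and the 16 mm high rail. The round hub is 48 mm across, its top 48 mm over the panel.
- handle_axis (a point): Fixed point on the handle's vertical axis, at the mid height of the arm (84 mm over the bench).
- lock_slide (a joint): Position of the lock along its rail, m: 0 = in the first notch, in the handle's way; 0.070 = at the second notch, clear of the handle; grows along the box's +y. Play +-2 mm in a notch, end stops at -0.002 and 0.072. Runs lightly once lifted.
- lock_tab (a joint): Height of the lock tab above its seat, m: 0 = its cross pin lies fully down in a notch; it must be raised above 0.013 to run along the rail, end stop at 0.024. It drops by its own weight (about 0.12 kg) when let go; resting on the rail between notches it reads about 0.012.
- lock_grip (a point): Middle of the lock tab's grip: an upright aluminium block, 30 mm (box x) by 16 mm (box y), straight sides from 30 to 78 mm over the panel; this point 62 mm over the panel (114 mm over the bench) when down. Grip the faces 16 mm apart (fingers closing along box y). It cannot tilt or come off: it lifts in a steel fork, 29 mm long, prongs 30 mm over the panel, that runs with it.
- wax_block: Bystander: loose green wax block, 50 x 90 x 24 mm, lying behind the isolator. Origin at the centre of its underside.
- pliers: Bystander: loose pliers with teal grips, 170 mm long and 14 mm high, lying to the right of the isolator. Origin at the centre of its underside.
- powder_jar_3: Bystander: loose pale jar with a white cap, 52 mm across, 48 mm high, standing behind the isolator's right half. Origin at the centre of its underside.
- far_notch (a point): Mouth of the second notch, in box mm at (-20, 75), 16 mm over the panel. The dark steel rail is 10 mm thick, 133 mm long, its top 16 mm over the panel. Its two notches, 18 mm wide and 12 mm deep, are centred at box y = 5 (here the lock is in the handle's way) and y = 75 (clear of it).

How it is judged:
By the outcome, as a careful person would: the job done as asked, in the order asked, and still so for the second after the job is handed in, with the robot touching nothing.
It also fails if it takes over 42 s, if anything falls off the work surface, if the arm or the gripper's body presses on something with over 40 N, if the wrist force passes 120 N, or if a joint passes its speed limit or range.

## Working session

There is one attempt and no reset: what is moved stays moved. The work goes in short steps, Python scripts to look and compute and a shell command to move; the robot and the scene stay as the last step left them, time stands still between calls to the robot, and variables do not carry over. Pictures are saved under pics/ and viewed, and the job is handed in when it is done.

```bash
mkdir -p pics
cat > h.py <<'E'
import numpy as np, cv2
from plant import *
def look(cam,labels,fn=None,save=None):
    c=capture(cam)
    if save: cv2.imwrite('pics/'+save,c['img'][:,:,::-1])
    T=np.array(c['world_from_camera'])
    for f,l in labels:
        r=(spot_point if f=='p' else search_frame)(cam,l)
        for d in r[:2]:
            p=T@np.r_[d['position'],1]
            print(cam,f,l,round(d['score'],2),p[:3].round(1))
    return c
E
python3 - <<'E'
from h import *
o=get_obs();print(o)
L=[('p',x) for x in ['isolator','handle_tip','handle_axis','lock_grip','far_notch']]
for cam in ['scene','top']:
    c=look(cam,L,save=cam+'0.png'); print(c['vertical_fov'],c['cx'],c['cy'],np.array(c['world_from_camera']).round(3))
E
```

```text
{'time': 0.0, 'joint_positions': array([-1.48603803e+00,  3.42750051e-01,  1.52499235e+00,  4.99264936e-05,
        1.27534252e+00, -1.45972503e-01]), 'dq': array([-4.60021268e-04,  2.08608203e-05, -1.09165271e-03,  8.46435878e-04,
       -1.37867794e-03, -4.75007748e-04]), 'tau': array([ 9.26639805e-04, -4.31243849e+01, -2.44224983e+01,  7.17474218e-02,
        5.58800879e-02, -1.50353062e-04]), 'tool_pos': array([ 120.08196064, -510.72941886,  248.03933541]), 'tcp_rot': array([-3.14132836e+00,  1.46945625e-03, -1.34007990e+00]), 'contact_force': array([ 0.51514177,  0.03369726, -0.28060175]), 'moment': array([-0.07532085,  0.02183372,  0.05909381]), 'grip_width': 91.76122028722817}
scene p isolator 0.64 [543.8 -40.4   2.9]
scene p isolator 0.41 [ 681.5 -123.9    2.7]
scene p handle_tip 0.6 [566.3   0.8  86.5]
scene p handle_axis 0.58 [573.  -96.1  86.2]
scene p lock_grip 0.76 [524.6 -44.4 115.3]
scene p far_notch 0.88 [520.7  27.4  63.3]
43.71172226013026 283.5278904595094 205.19033021843507 [[-8.33000e-01  4.02000e-01 -3.80000e-01  2.29048e+02]
 [-5.53000e-01 -6.27000e-01  5.49000e-01  5.88709e+02]
 [-1.80000e-02  6.67000e-01  7.45000e-01  8.90100e+02]
 [ 0.00000e+00  0.00000e+00  0.00000e+00  1.00000e+00]]
top p isolator 0.79 [543. -44.   2.]
top p handle_tip 0.61 [569.8   1.9  83.5]
top p handle_axis 0.85 [572.1 -95.   81.1]
top p lock_grip 0.52 [523.7 -39.7 114.4]
top p far_notch 0.65 [516.4  27.9  68.7]
55.80743258333462 282.5061592794305 210.51138398817787 [[ 2.50000e-02  9.90000e-01 -1.38000e-01  5.16990e+02]
 [-9.99000e-01  2.90000e-02  2.70000e-02  5.19200e+00]
 [ 3.10000e-02  1.37000e-01  9.90000e-01  9.30975e+02]
 [ 0.00000e+00  0.00000e+00  0.00000e+00  1.00000e+00]]
```

View pics/top0.png

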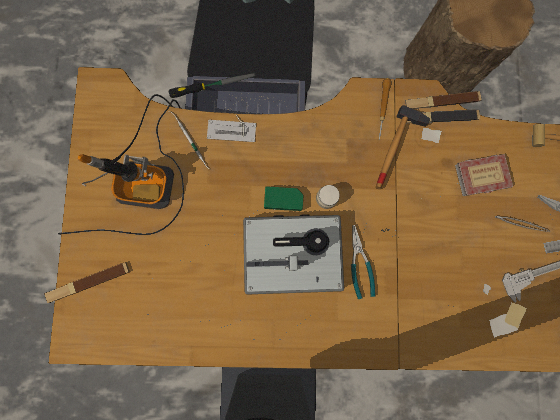

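View pics/scene0.png

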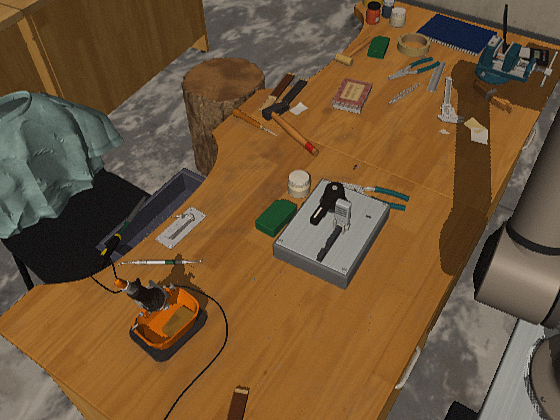

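```bash
cat > fit.py <<'E'
from h import *
from scipy.optimize import least_squares
B={'isolator':(0,0,0),'handle_tip':(25,45,84),'handle_axis':(25,-50,84),'lock_grip':(-20,5,114),'far_notch':(-20,75,68)}
obs=[]
for cam in ['scene','top']*2:
    c=capture(cam);T=np.array(c['world_from_camera'])
    for l in B:
        r=spot_point(cam,l)
        for d in r[:1]:
            if d['score']>.4: obs.append((l,(T@np.r_[d['position'],1])[:3]))
def f(p):
    a=p[2];out=[]
    for l,q in obs:
        b=B[l];out+= [p[0]+np.cos(a)*b[0]-np.sin(a)*b[1]-q[0],p[1]+np.sin(a)*b[0]+np.cos(a)*b[1]-q[1]]
    return out
s=least_squares(f,[543,-42,.04],loss='soft_l1',f_scale=4);p=s.x;print(p,np.array(f(p)).round(1))
w=lambda b:(p[0]+np.cos(p[2])*b[0]-np.sin(p[2])*b[1],p[1]+np.sin(p[2])*b[0]+np.cos(p[2])*b[1])
for l in B: print(l,np.round(w(B[l]),1))
# overlay on top picture
c=capture('top');f_=210/np.tan(np.radians(c['vertical_fov']/2));Ti=np.linalg.inv(c['world_from_camera'])
im=cv2.resize(c['img'][:,:,::-1],None,fx=4,fy=4,interpolation=cv2.INTER_CUBIC)
def pr(b):
    x,y=w(b);q=Ti@[x,y,b[2],1];return (int(4*(c['cx']-f_*q[0]/q[2])+2),int(4*(c['cy']+f_*q[1]/q[2])+2))
pts=[(85,110,52),(85,-110,52),(-85,-110,52),(-85,110,52)]
for i in range(4): cv2.line(im,pr(pts[i]),pr(pts[(i+1)%4]),(0,0,255),1)
for b in [(25,45,84),(25,-50,100),(-20,5,130),(-20,75,68)]: cv2.circle(im,pr(b),4,(0,0,255),1)
cv2.imwrite('pics/fit.png',im[780:1260,860:1480])
E
python3 fit.py
```

```text
[ 5.43696364e+02 -4.48371427e+01  7.48301358e-02] [ 0.2 -1.9  1.   2.  -1.9 -2.3  0.8  3.  -4.5 -1.1  1.3 -0.1 -0.6  1.4
  0.2 -0.7  1.2 -1.2 -0.   0.7  1.9 -3.2  0.7 -3.1 -0.2  0.5  1.1  1.4
  1.3  1.3 -0.   1.4 -2.7  1.  -1.8  1.3  0.8 -3.5 -0.6  1.7]
isolator [543.7 -44.8]
handle_tip [565.3   1.9]
handle_axis [572.4 -92.8]
lock_grip [523.4 -41.3]
far_notch [518.1  28.5]
```

View pics/fit.png

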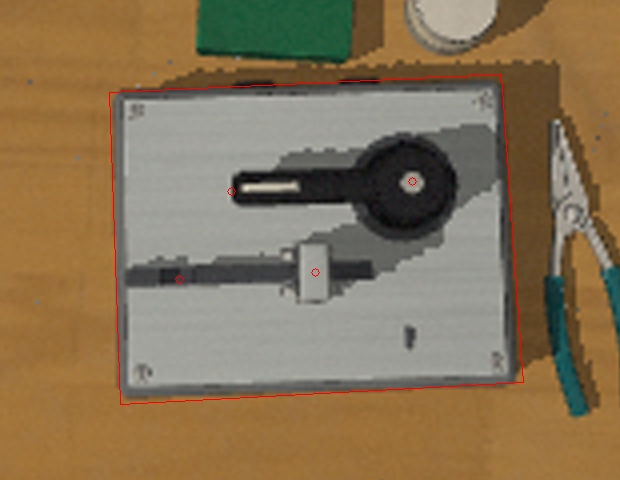

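```bash
python3 -m handwheel '{"translation":[[0.22,0.26,0],[0.22,0.26,0],[0.22,0.26,0],[0.22,0.26,0],[0.22,0.26,0],[0.22,0.26,0],[0.22,0.26,0],[0.22,0.26,0]],"twist":[-0.0135,-0.0135,-0.0135,-0.0135,-0.0135,-0.0135,-0.0135,-0.0135]}' 0
```

```text
time: 2.85
tool_pos: [388.9, -191.9, 249.3]
tcp_rot: [-3.139, -0.004, -1.523]
contact_force: [1.1, -1.0, -0.4]
grip_width: 92.0
```

```bash
python3 -m handwheel '{"translation":[[0.22,0.25,0],[0.22,0.25,0],[0.22,0.25,0],[0.22,0.25,0],[0,0,0],[0,0,0],[0,0,0],[0,0,0]],"twist":[0,0,0,0,0,0,0,0]}' 0
python3 - <<'E'
from h import *
c=look('wrist',[('p',l) for l in ['isolator','lock_grip','handle_tip','handle_axis','far_notch']],save='w1.png')
print(c['vertical_fov'],c['cx'],c['cy'],np.array(c['world_from_camera']).round(3)); print(get_obs()['tool_pos'],get_obs()['tcp_rot'])
E
```

```text
time: 3.85
tool_pos: [525.1, -35.3, 249.7]
tcp_rot: [-3.138, -0.006, -1.52]
contact_force: [0.1, 0.2, -1.1]
grip_width: 92.1
wrist p isolator 0.55 [ 5.464e+02 -4.680e+01 -5.000e-01]
wrist p lock_grip 0.59 [526.6 -40.1 118. ]
wrist p lock_grip 0.29 [ 531.9 -199.4   -0.8]
wrist p handle_tip 0.94 [5.676e+02 1.000e-01 8.640e+01]
wrist p handle_axis 0.85 [574.5 -90.8  83.4]
wrist p far_notch 0.81 [523.4  28.4  69.8]
69.24811321756516 284.75692349887646 208.31342796828278 [[ 5.00000e-02  9.66000e-01  2.54000e-01  5.95307e+02]
 [-9.99000e-01  4.70000e-02  1.80000e-02 -3.04010e+01]
 [ 6.00000e-03 -2.55000e-01  9.67000e-01  3.86322e+02]
 [ 0.00000e+00  0.00000e+00  0.00000e+00  1.00000e+00]]
[525.48192728 -34.61901577 249.65033628] [-3.1376246  -0.00544968 -1.51930631]
```

View pics/w1.png

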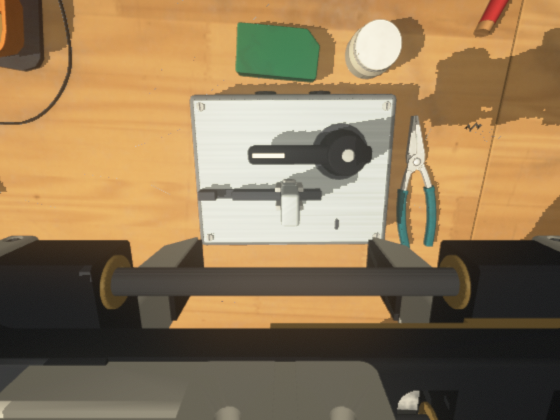

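```bash
cat > px.py <<'E'
from h import *
def back(c,u,v,z):
    f=210/np.tan(np.radians(c['vertical_fov']/2));T=np.array(c['world_from_camera'])
    d=T[:3,:3]@[(u-c['cx'])/f,-(v-c['cy'])/f,-1];o=T[:3,3];return (o+d*(z-o[2])/d[2])
E
python3 - <<'E'
from px import *
c=capture('wrist')
im=cv2.resize(c['img'][85:255,180:410,::-1],None,fx=3.4,fy=3.4,interpolation=cv2.INTER_CUBIC);cv2.imwrite('pics/w1z.png',im)
for n,u,v,z in [('tl',192,97,52),('tr',395,96,52),('br',388,243,52),('bl',203,243,52),('hub',347,155,100),('tip',250,155,94),('lockTL',281,196,130),('lockTR',298,196,130),('locktop',289,196,130)]:
    print(n,back(c,u,v,z).round(1))
E
```

```text
tl [622.   65.9  52. ]
tr [ 633.9 -144.2   52. ]
br [ 471.8 -159.3   52. ]
bl [461.1  57.3  52. ]
hub [574.6 -90.4 100. ]
tip [5.695e+02 4.000e-01 9.400e+01]
lockTL [539.1 -30.8 130. ]
lockTR [539.8 -45.4 130. ]
locktop [539.4 -37.7 130. ]
```

View pics/w1z.png

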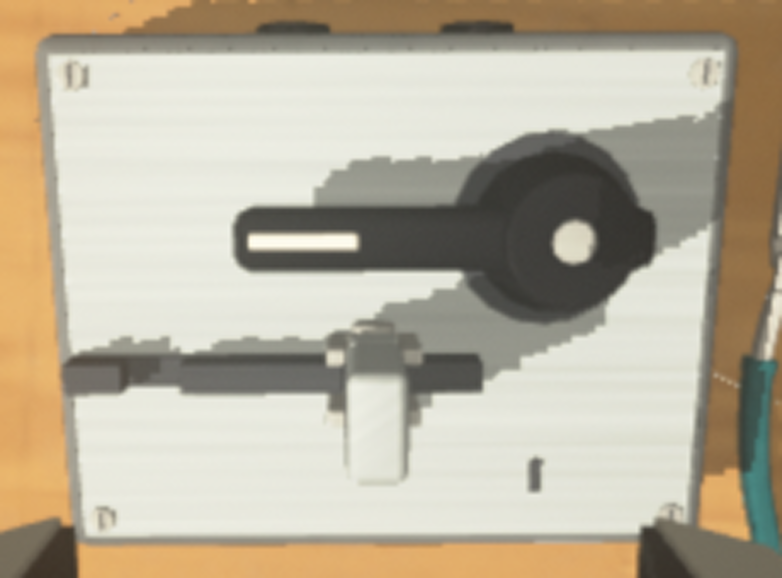

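```bash
python3 -m handwheel '{"translation":[[0,-0.033,-0.18],[0,0,-0.18],[0,0,-0.18],[0,0,-0.18],[0,0,-0.10],[0,0,-0.05],[0,0,0],[0,0,0]],"twist":[0,0,0,0,0,0,0,0]}' 0
python3 - <<'E'
from h import *
c=capture('wrist');cv2.imwrite('pics/w2.png',c['img'][:,:,::-1])
print(get_obs()['tool_pos'],get_obs()['contact_force'])
E
```

```text
time: 5.2
tool_pos: [526.6, -39.8, 116.9]
tcp_rot: [-3.133, -0.007, -1.519]
contact_force: [-0.3, -0.3, -0.2]
grip_width: 92.1
[526.57531598 -39.79064911 116.98100602] [-0.09731134 -0.58560513  0.77397189]
```

View pics/w2.png

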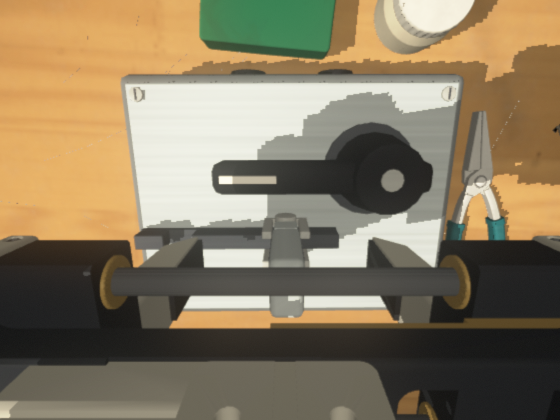

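```bash
python3 -m handwheel '{"translation":[[0,0,0],[0,0,0],[0,0,0],[0,0,0],[0,0,0],[0,0,0],[0,0,0],[0,0,0]],"twist":[0,0,0,0,0,0,0,0]}' 255
python3 -c "
from h import *
print(get_obs())"
```

```text
time: 6.25
tool_pos: [527.2, -39.9, 118.2]
tcp_rot: [-3.131, -0.007, -1.519]
contact_force: [-0.9, -0.5, 0.3]
grip_width: 16.7
{'time': 6.25, 'joint_positions': array([-0.21823623,  0.48500114,  1.69881976, -0.00519009,  0.94557655,
        1.30357531]), 'dq': array([-0.00064876,  0.00071192, -0.00206478,  0.00143652,  0.0013898 ,
        0.00039727]), 'tau': array([ 8.62604007e-02, -4.59152770e+01, -1.99744928e+01,  1.59553536e-01,
       -9.68373567e-02,  5.59567692e-03]), 'tool_pos': array([527.19188135, -39.93447949, 118.23240653]), 'tcp_rot': array([-3.13095721, -0.0073128 , -1.51883845]), 'contact_force': array([-0.91507407, -0.51083611,  0.30640963]), 'moment': array([-0.14691848,  0.00777688, -0.02632194]), 'grip_width': 16.679422406169746}
```

```bash
python3 -m handwheel '{"translation":[[0,0,0.03],[0,0,0.03],[0,0,0.03],[0,0,0.02],[0,0,0],[0,0,0],[0,0,0],[0,0,0]],"twist":[0,0,0,0,0,0,0,0]}' 255
```

```text
time: 7.25
tool_pos: [527.2, -39.9, 135.7]
tcp_rot: [-3.131, -0.007, -1.519]
contact_force: [0.6, -0.2, -0.7]
grip_width: 15.6
```

```bash
python3 -m handwheel '{"translation":[[-0.004,0.07,0],[-0.004,0.07,0],[-0.004,0.07,0],[-0.004,0.07,0],[-0.004,0.07,0],[-0.004,0.07,0],[-0.002,0.04,0],[0,0,0]],"twist":[0,0,0,0,0,0,0,0]}' 255
python3 - <<'E'
from h import *
c=capture('wrist');cv2.imwrite('pics/w3.png',c['img'][:,:,::-1])
c=capture('scene');cv2.imwrite('pics/s3.png',cv2.resize(c['img'][150:300,220:420,::-1],None,fx=4,fy=4))
print(get_obs()['tool_pos'],get_obs()['contact_force'])
E
```

```text
time: 8.25
tool_pos: [523.1, 32.6, 135.8]
tcp_rot: [-3.131, -0.012, -1.516]
contact_force: [1.0, -2.6, -0.7]
grip_width: 15.8
[523.17217407  32.60320125 135.80410414] [ 0.11788165 -4.54622807 -1.08509688]
```

View pics/w3.png

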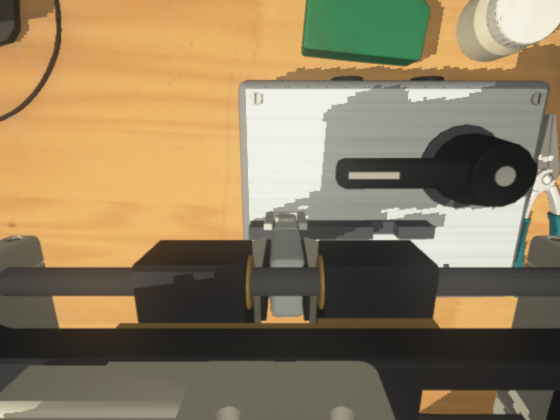

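View pics/s3.png

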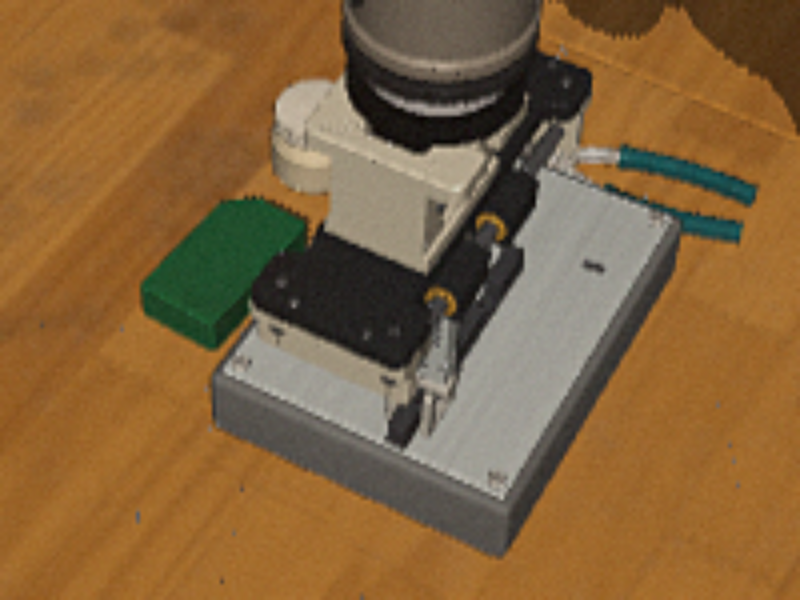

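```bash
python3 -m handwheel '{"translation":[[0,-0.016,0],[0,0,0],[0,0,-0.03],[0,0,-0.03],[0,0,-0.03],[0,0,-0.03],[0,0,0],[0,0,0]],"twist":[0,0,0,0,0,0,0,0]}' 255
```

```text
time: 9.35
tool_pos: [523.6, 31.1, 118.0]
tcp_rot: [-3.129, -0.01, -1.518]
contact_force: [-0.6, -0.4, -0.8]
grip_width: 15.3
```

```bash
python3 -m handwheel '{"translation":[[0,0,0],[0,0,0],[0,0,0],[0,0,0],[0,0,0],[0,0,0.2],[0,0,0.3],[0,0,0.2]],"twist":[0,0,0,0,0,0,0,0]}' 0
python3 - <<'E'
from h import *
c=look('wrist',[('p','lock_grip'),('p','handle_tip'),('p','handle_axis')],save='w4.png')
c=look('scene',[('p','lock_grip'),('p','handle_tip'),('p','handle_axis')]);cv2.imwrite('pics/s4.png',cv2.resize(c['img'][150:300,220:420,::-1],None,fx=4,fy=4))
print(get_obs()['tool_pos'],get_obs()['contact_force'])
E
```

```text
time: 10.35
tool_pos: [521.6, 31.2, 222.5]
tcp_rot: [-3.136, -0.009, -1.517]
contact_force: [-0.6, -1.0, -0.8]
grip_width: 89.7
wrist p lock_grip 0.93 [523.4  34.9 113.7]
wrist p handle_tip 0.89 [567.5   2.8  83.8]
wrist p handle_axis 0.95 [571.9 -90.7  81.8]
scene p lock_grip 0.65 [519.4  30.1 112.1]
scene p handle_tip 0.53 [565.3   2.2  83.9]
scene p handle_axis 0.56 [573.1 -91.7  83.1]
[520.66807043  31.21052884 219.32267233] [-0.40458838  0.657057   -0.22945577]
```

View pics/w4.png

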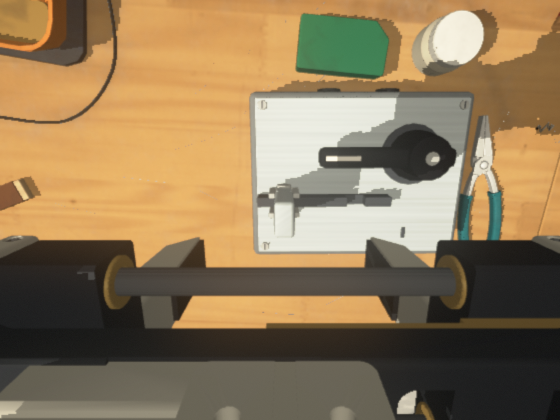

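View pics/s4.png

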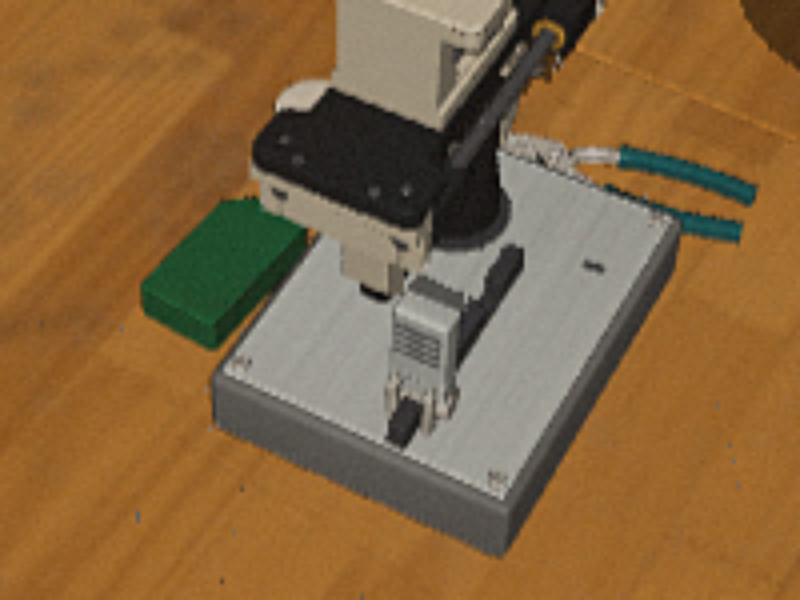

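```bash
python3 -m handwheel '{"translation":[[0.13,-0.08,0],[0.13,-0.08,0],[0.13,-0.08,0],[0.13,-0.08,0],[0,0,0],[0,0,0],[0,0,0],[0,0,0]],"twist":[0,0,0,0,0,0,0,0]}' 255
```

```text
time: 11.75
tool_pos: [596.9, -16.4, 213.0]
tcp_rot: [3.131, -0.005, -1.516]
contact_force: [0.8, -0.2, -0.4]
grip_width: 16.4
```

```bash
python3 -m handwheel '{"translation":[[0.025,0,-0.1],[0,0,-0.15],[0,0,-0.15],[0,0,-0.15],[0,0,-0.1],[0,0,-0.06],[0,0,0],[0,0,0]],"twist":[0,0,0,0,0,0,0,0]}' 255
python3 - <<'E'
from h import *
c=look('wrist',[('p','handle_tip'),('p','handle_axis')],save='w5.png')
c=look('scene',[('p','lock_grip')]);cv2.imwrite('pics/s5.png',cv2.resize(c['img'][150:300,220:420,::-1],None,fx=4,fy=4))
print(get_obs()['tool_pos'],get_obs()['contact_force'],get_obs()['grip_width'])
E
```

```text
time: 12.75
tool_pos: [600.4, -15.3, 100.5]
tcp_rot: [3.131, -0.005, -1.515]
contact_force: [-0.4, -0.7, -0.3]
grip_width: 0.3
wrist p handle_tip 0.54 [ 534.4 -201.3    1.5]
wrist p handle_axis 0.8 [571.6 -90.9  84. ]
scene p lock_grip 0.86 [519.6  29.4 114.8]
[600.23491769 -15.34942609 100.41746462] [-0.2833831   0.6713084   0.42301075] 0.327223995639946
```

View pics/s5.png

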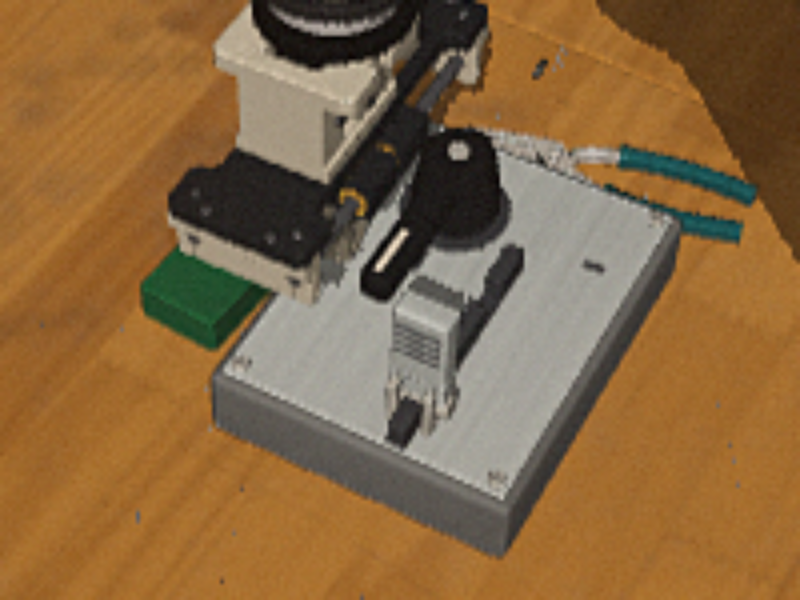

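View pics/w5.png

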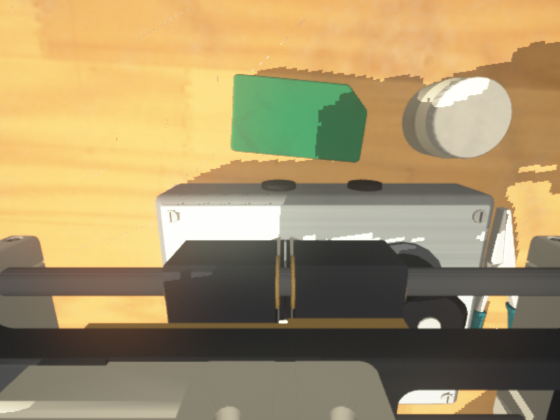

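```bash
python3 -m handwheel '{"translation":[[-0.092,-0.005,0],[-0.102,0.009,0],[-0.1,-0.011,0],[-0.097,-0.031,0],[-0.089,-0.05,0],[-0.077,-0.066,0],[-0.062,-0.08,0],[0,0,0]],"twist":[0,0.11,0.11,0.11,0.11,0.11,0.11,0]}' 255
python3 - <<'E'
from h import *
c=look('scene',[('p','lock_grip'),('p','handle_tip')]);cv2.imwrite('pics/s6.png',cv2.resize(c['img'][150:300,220:420,::-1],None,fx=4,fy=4))
print(get_obs()['tool_pos'],get_obs()['contact_force'],get_obs()['grip_width'])
E
```

```text
time: 14.0
tool_pos: [512.0, -47.8, 103.3]
tcp_rot: [-3.132, -0.011, -0.447]
contact_force: [-0.1, 0.2, 1.0]
grip_width: 0.8
scene p lock_grip 0.6 [520.1  29.4 116.3]
[512.73437181 -47.13124822 103.25094711] [-0.22207561 -0.31109939  0.24370473] 0.2405148678081635
```

View pics/s6.png

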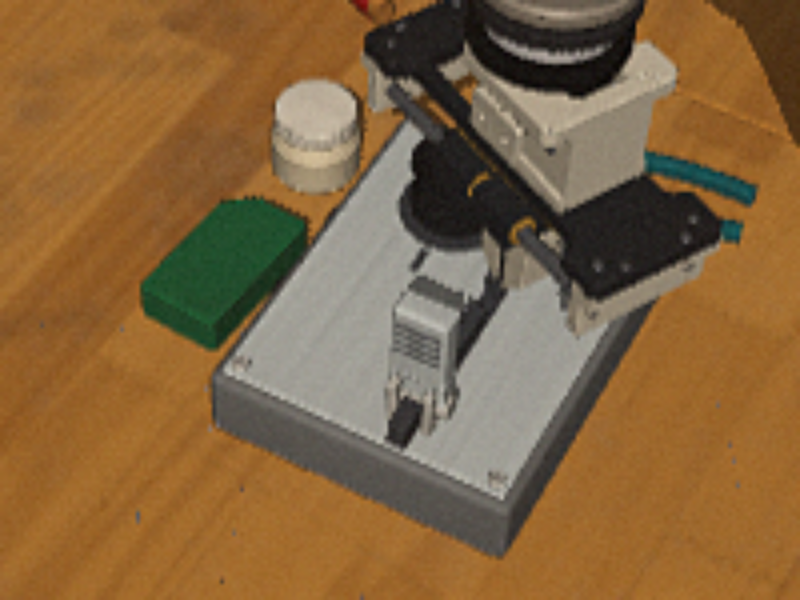

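```bash
python3 -m handwheel '{"translation":[[0,0.02,0.1],[0,0,0.25],[0,0,0.3],[0,0,0.3],[-0.25,-0.25,0],[-0.25,-0.25,0],[-0.1,-0.25,0],[0,0,0]],"twist":[0,0,0,0,0,0,0,0]}' 255
python3 - <<'E'
from h import *
for cam in ['scene','top','wrist']:
  c=look(cam,[('p',x) for x in ['lock_grip','handle_tip','handle_axis']],save=cam+'7.png')
  if cam!='wrist':
    x=c['img'][150:300,220:420,::-1] 
    cv2.imwrite('pics/%s7z.png'%cam,cv2.resize(x,None,fx=4,fy=4))
print(get_obs()['tool_pos'])
E
```

```text
time: 15.15
tool_pos: [422.8, -155.2, 258.7]
tcp_rot: [-3.132, -0.022, -0.453]
contact_force: [-0.2, 0.5, -0.1]
grip_width: 0.7
scene p lock_grip 0.92 [519.1  30.  112.8]
scene p handle_axis 0.56 [573.2 -91.4  88. ]
top p lock_grip 0.46 [517.6  29.2 112.2]
top p handle_tip 0.69 [479.7 -99.2  82.7]
top p handle_axis 0.66 [571.9 -94.3  81.8]
wrist p lock_grip 0.37 [572.9 -91.7  82.2]
wrist p handle_tip 0.61 [ 479.4 -100.    84. ]
wrist p handle_axis 0.72 [573.5 -91.7  82.4]
[ 423.35687689 -153.43536793  257.28372579]
```

View pics/scene7z.png

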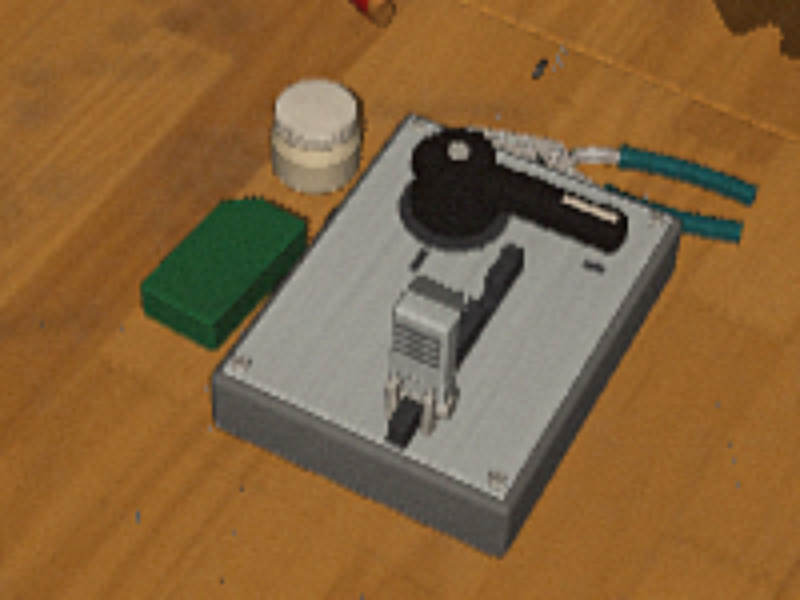

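View pics/top7z.png

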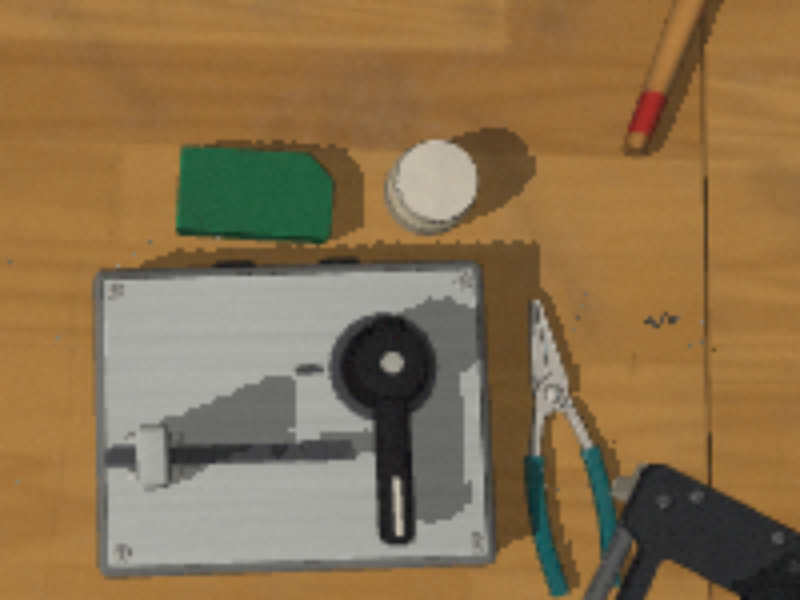

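```bash
sleep 0
python3 -c "
from plant import *
print(close_job())"
```

```text
the job is handed in; nothing more can be done
None
```

The isolator is switched on and the job is handed in, at about 15 s of the 42 s allowed.

- **Lock tab:** I gripped it, raised it about 18 mm and moved it along the rail to its end stop. I then brought it back about 2 mm, lowered it into the second notch and let go.
- **Handle:** I pushed the black arm from its far side with closed fingers, past half way. It read no contact force afterwards, so it had snapped to on. I then lifted clear.

**Last checks:**
- **Handle:** it points along box −x. The tip was found near (480, −99) and the axis near (572, −93) by the top and wrist cameras, which is within about 0.02 rad of a quarter turn.
- **Lock tab:** its grip was found near (518, 30, 112.5) by the scene and top cameras. It is meant to be at 114 mm when down and about 126 mm when resting on the rail, so it is seated.
- **Bystanders:** by eye, the wax block, jar and pliers are where they were.

Two detections disagreed:
- The last wrist picture put the lock grip at the handle axis with a low score (0.37), which I took as a false match.
- One scene reading, taken while the gripper was still over the box, gave the lock height as 116 mm; the later ones gave 112–113 mm.

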